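Lay the tall carton down in the bread bin and shut its lid

ROBOT

A 7-joint arm with a two-finger parallel gripper is mounted at the origin on the work surface. World frame = base frame: x ahead of the robot, y to its left, z up, the work surface at z = 0. Lengths are in mm, angles in rad, forces in N, time in s.
With the tool pointing down it reaches from about 400 to 875 mm from the base axis. Payload 4.4 kg.
Tool frame: the origin (TCP) lies between the finger pads; the fingertips stand 17 mm ahead of it and the grasp point (between the pads) lies 2 mm behind it; z points along the fingers, y is the line along which they close (so a half turn about z gives the same grasp; the last joint's range is limited). The gripper opens to 85 mm and grips with 20 to 120 N. Pads are 22 mm wide; open, the fingers measure 114 mm over their backs; the gripper's body (76 mm by 85 mm) begins 54 mm behind the grasp point. The pads swing forward as they close: fully open they stand 13 mm farther back than shut.
Start: joints at [1.209, 0.628, 0.038, 1.517, -0.027, 0.996, -0.02], TCP at [189.505, -621.776, 248.313] pointing down, gripper open.
Joint ranges: [-3.06, 3.06], [-0.37, 2.12], [-1.25, 1.32], [0.18, 2.47], [-1.1, 4.24], [0.23, 1.98], [-2.94, 2.94]. Speed limits (rad/s): [2.57, 2.57, 3.14, 3.14, 3.14, 3.14, 3.14].

INTERFACE

Orientations are given as [roll, pitch, yaw] about the fixed x, y, z axes, in that order (R = Rz(yaw) Ry(pitch) Rx(roll)).
In Python, from cell import sensors, get_image, ctrl gives the robot as it stands.
- The arm moves only by the tool send_rows, never from a script. Its argument "series" is a list of rows, each a list of 3 entries, a list of its own where there are three numbers: the finger opening in mm, from 0 to 85.4, then the shift along the world's x, y, z in units of 60 mm (1.0 is 60 mm), then the turn, a rotation vector about the world's x, y, z in units of 5 degrees (1.0 is 5 degrees). A call has 1 to 8 rows; each row shifts and turns the commanded pose from where the row before left it; what a row does not reach is not made up. A row lasts 1/8 s, in which the tool goes at most 62.5 mm and 10.7 degrees, less where a joint would pass 70% of its speed; a pose out of reach is approached as far as the arm can. A call is refused whole if a number of a shift passes 1 or a number of a turn 1, either way. A call with a gripper value outside its range is refused whole. The fingers move at their own pace and stop on an object; the grip force is fixed at half the most. Time passes only in rows, so rows that do not move let the fingers close. It gives the time, the measured TCP pose, the force, the opening and the grip force at its end, in the units of the state.
- sensors.read_state(): the state, without advancing time (a new reading comes with each control period).
- get_image(name): name is "side" or "top" or "wrist"; returns a dict with "img" (480x640x3 uint8, red, green, blue), "depth" (480x640 float32, mm along the optical axis (not along the pixel's ray), 0 where there is no reading), "vfov" (degrees; the focal length in pixels is half the picture's height over the tangent of half this angle, whatever the lens; pixels are square), "cx", "cy" (the principal point, pixels), "world_to_cam" (4x4, takes a point from world to camera coordinates). Camera axes: x right, y down, z forward; pixel columns grow to the right and rows downward; lengths in mm; the calibration is good to about 2 mm. A picture is of the moment at which its call begins.
- ctrl.finish_job(): hands the job in; it is judged then, once.
The state is a dict: "clock": time; "qpos": joint angles; "qd": joint speeds; "tau": joint torques, N m; "eef_pos": TCP position; "tool_rot": TCP orientation; "force": force on the tool from outside, world axes, zero at the start; "torque": the same for the moment, N m; "width": finger opening in mm; "gripper_force": force on a finger pad.
Only numpy, scipy, OpenCV 4.12 (cv2) and the standard library are available. Lean on these libraries where they do the work, as an engineer would, in place of code of your own. Each camera call takes 0.05 s, during which the arm holds its last target. There are 200 camera calls.

TASK

The bread bin cannot be shut because a tall carton stands upright in one end of it. Gently push the carton over with the fingertips so that it lies down along the bin, then push the open lid over until it is fully shut. Do not pinch or lift the carton, and do not disturb the other things on the worktop.

Things in the scene. Friction and masses are not known exactly. Their poses are not given: they have to be found in the camera images.
- bin: Open-topped metal bread bin, fixed to the worktop. Outside 190 (its x) by 350 (its y) by 90 high (z), walls and floor 8 mm thick. Origin: centre of its underside. It stands turned by about half a turn: its +x side, where the lid is hinged, is the long side nearest the robot.
- lid (a joint): Hinge angle of the bin's lid, rad: 0 shut (level on the rim), 1.57 upright, at most 1.9 (leaning towards the robot); starts at 1.6 to 1.85. A flat wooden panel, 190 by 350 by 10 mm, 0.25 kg; the stiff hinge (about 0.35 N m) stays where it is left. When open its outside face looks to the robot; a dark knob stands about 40 mm out of that face at mid-length, 30 mm from the free edge.
- lid_hinge (a point): Middle of the lid's hinge line, on the bin's long near rim, at 90 mm above the worktop; the hinge line runs along the bin's y.
- lid_handle (a point): Point on the lid's knob (moves with the lid), 35 mm out of the outside face, near the free edge at mid-length.
- carton: Tall cardboard food carton, rigid, loose, standing upright on the bin's floor near one end of the bin (either the bin's +y or -y end), 80 (its x) by 50 (its y) by 180 high (its z), about 0.25 kg. Its 50 mm thickness lies roughly along the bin's length, give or take 0.2 rad. Origin: centre of its underside, z axis up towards its top.
- carton_mid (a point): Centre of the carton (90 mm up from its underside).
- trivet: Round cork trivet, diameter 90, 7 thick, lying loose on the bin's floor in the other end; the carton may come to lie on it and it may shift. Origin: centre of its underside.
- mug: White mug, bystander beside one short end of the bin, 85 high, 76 across; origin centre of underside.
- spice: Small spice jar, bystander beside the other short end of the bin, 75 high, 44 across; origin centre of underside.
- salt: White salt bottle, bystander, 170 high, 68 across; origin centre of underside.
- oil: Green oil bottle, bystander, 220 high, 64 across; origin centre of underside.
- spoon: Wooden spoon lying on the worktop, bystander, 220 long; origin under its middle.
- eggcup: Small egg cup, bystander, 50 high, 48 across; origin centre of underside.
Mind the look-alikes: they are no part of the job. What is shaped like the carton but blue is not meant.

How it is judged:
By the outcome, as a careful person would: the job done as asked, in the order asked, and still so for the second after the job is handed in, with the robot touching nothing.
It also fails if it takes over 56 s, if anything falls off the work surface, if the arm or the gripper's body presses on something with over 40 N, if the wrist force passes 120 N, or if a joint passes its speed limit or range.

## Working session

There is one attempt and no reset: what is moved stays moved. The work goes in short steps, Python scripts to look and compute and a tool call to move; the robot and the scene stay as the last step left them, time stands still between calls to the robot, and variables do not carry over. Pictures are saved under pics/ and viewed, at most 10 in all, crops included, and the job is handed in when it is done.

Besides the shell and the picture viewer there is one more tool, called after "Call:" as name([rows], argument=value, ...), one row to a line, values as JSON. send_rows: Moves the arm, as the interface text tells. Its arguments: {"type":"object","properties":{"series":{"type":"array"}},"required":["series"]}

```bash
mkdir -p pics
cat > h.py <<'E'
import numpy as np,cv2
from cell import sensors,get_image,ctrl
def grab(n,tag):
    d=get_image(n); cv2.imwrite(f'pics/{tag}.png',d['img'][:,:,::-1]); np.savez(f'pics/{tag}.npz',**d); return d
def cloud(d):
    z=d['depth'].astype(float); f=240/np.tan(np.radians(float(d['vfov'])/2)); v,u=np.mgrid[:480,:640]
    p=np.stack([(u-d['cx'])*z/f,(v-d['cy'])*z/f,z,np.ones_like(z)],-1)
    w=(p@np.linalg.inv(d['world_to_cam']).T)[...,:3]; w[z==0]=np.nan; return w
E
python3 - <<'E'
from h import *
for n in('top','side'):
    d=grab(n,n+'0'); print(n,np.linalg.inv(d['world_to_cam'])[:3].round(2),d['vfov'])
print(sensors.read_state())
E
```

```text
top [[-2.00000e-02 -9.80000e-01  1.70000e-01  2.77860e+02]
 [-1.00000e+00  2.00000e-02 -0.00000e+00  4.88400e+01]
 [-0.00000e+00 -1.70000e-01 -9.80000e-01  1.37518e+03]] 49.118825094983166
side [[ 1.00000e+00  0.00000e+00 -3.00000e-02  5.31530e+02]
 [ 2.00000e-02 -5.90000e-01  8.10000e-01 -1.03284e+03]
 [-1.00000e-02 -8.10000e-01 -5.90000e-01  9.00880e+02]] 45.77727191549196
{'clock': 0.1, 'qpos': array([ 1.20921064,  0.62925079,  0.03847199,  1.51826931, -0.02700806,
        0.99630466, -0.01999724]), 'qd': array([ 0.00030477, -0.00175424,  0.0001968 , -0.00275544, -0.00278409,
        0.00030817, -0.00030204]), 'tau': array([ 1.92128588e-03, -5.64526248e+01,  1.22997310e+00, -1.93972796e+01,
        1.12421814e-02,  5.45008021e-03, -8.08257909e-06]), 'eef_pos': array([ 189.33070484, -621.25777964,  247.48294478]), 'tool_rot': array([-3.13987946e+00,  2.64674665e-05,  2.95762021e-01]), 'force': array([-0.60653742,  0.50872771, -0.14499013]), 'torque': array([ 0.01397001,  0.02855032, -0.02482433]), 'gripper_force': 0.0, 'width': 85.46411995596544}
```

View pics/top0.png

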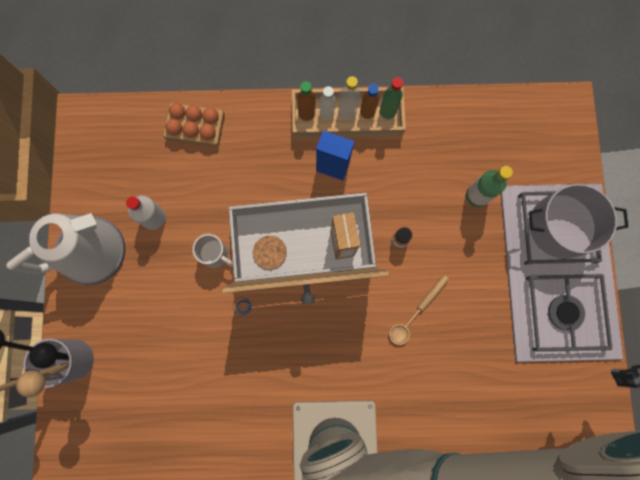

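View pics/side0.png

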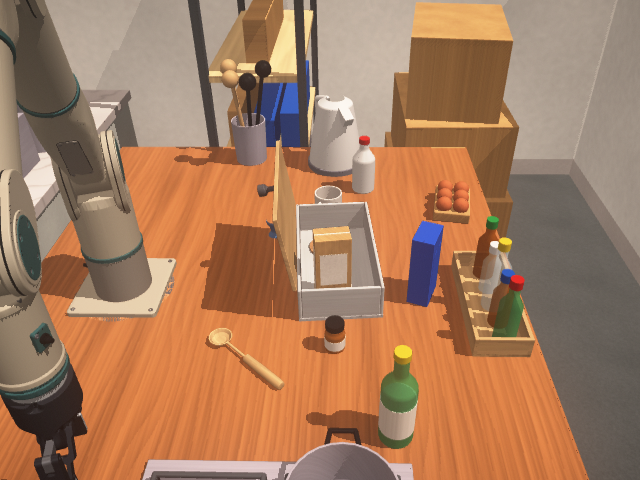

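Top view: the carton is the tan box at about (345,235), at the bin's right (-y) end. The blue box at (335,155) is the look-alike and the orange-white jar at (403,237) is the spice. The trivet is at (270,252), the knob at (307,295), the egg cup at (243,306), the mug at (210,250) and the spoon at (420,310). I choose the tan one inside the bin. Next I measure and check it in a close crop.

Run:
```python
from h import *
for n in('top0','side0'):
    d=np.load(f'pics/{n}.npz'); w=cloud(d); np.set_printoptions(suppress=True,precision=0)
    if n=='top0':
        for nm,(u,v) in dict(spice=(403,235),mug=(205,243),egg=(243,306),knob=(307,298),trivet=(270,252),spoon1=(400,335),spoon2=(445,280),lidL=(226,289),lidR=(386,274),cornFL=(234,208),cornFR=(367,199),rimR=(373,240),blue=(335,143)).items(): print(nm,w[v,u])
        c=cv2.resize(d['img'][180:320,200:420],None,fx=3.5,fy=3.5,interpolation=cv2.INTER_CUBIC); cv2.imwrite('pics/crop.png',c[:,:,::-1])
    x,y,z=w[...,0],w[...,1],w[...,2]
    reg=(x>440)&(x<640)&(y>-130)&(y<230)
    m=reg&(z>175)&(z<200)&(x>480)&(y<0)
    print('cartop',m.sum(), cv2.minAreaRect(w[m][:,:2].astype(np.float32)), w[m][:,2].mean())
    m=reg&(z>83)&(z<95)&(x>450); print('rim',m.sum(),cv2.minAreaRect(w[m][:,:2].astype(np.float32)))
    m=(x>330)&(x<480)&(z>105)&(z<330)&(y>-180)&(y<250); p=w[m]; print('lid',m.sum(),p.min(0),p.max(0)); 
    for zz in range(100,320,30):
        q=p[abs(p[:,2]-zz)<8]; 
        if len(q): print(zz,np.percentile(q,[2,50,98],axis=0)[:,:2].ravel())
```

```text
spice [ 508. -184.   81.]
mug [511. 324.  18.]
egg [345. 227.   0.]
knob [346.  58. 258.]
trivet [483. 154.  16.]
spoon1 [ 261. -178.   -3.]
spoon2 [ 398. -298.   19.]
lidL [368. 226. 277.]
lidR [ 391. -109.  277.]
cornFL [586. 237.  90.]
cornFR [601. -98.  87.]
rimR [ 511. -119.   -0.]
blue [718. -17. 179.]
cartop 588 ((510.01025390625, -33.98004150390625), (65.802001953125, 49.95785903930664), 8.123039245605469) 188.2695851226569
rim 667 ((522.7003173828125, 60.06401062011719), (168.48126220703125, 328.3526306152344), 4.202064514160156)
lid 1989 [ 336. -114.  106.] [480. 234. 284.]
100 [401. -84. 442. -21. 462. 198.]
130 [ 395. -103.  413.   10.  475.  217.]
160 [391. -94. 408.  -3. 467. 221.]
190 [387. -86. 467. -31. 479. 206.]
220 [ 381. -103.  393.   51.  407.  215.]
250 [336. -79. 361.  58. 400. 216.]
280 [ 363. -107.  379.   59.  394.  227.]
cartop 537 ((510.5931701660156, -34.35710525512695), (68.35021209716797, 55.343448638916016), 8.48680591583252) 185.99209991758352
rim 766 ((534.2783813476562, 58.18524932861328), (169.04151916503906, 342.16766357421875), 0.09358792752027512)
lid 2547 [ 337. -118.  105.] [480. 237. 280.]
100 [ 400. -114.  423.  -64.  474.  229.]
130 [ 397. -113.  417.  -37.  479.  216.]
160 [ 391. -113.  411.  -30.  478.  223.]
190 [ 388. -114.  411.  -37.  479.  205.]
220 [ 381. -115.  401.  -22.  409.  220.]
250 [ 339. -114.  383.   50.  403.  215.]
280 [ 366. -112.  384.   31.  398.  221.]
```

View pics/crop.png

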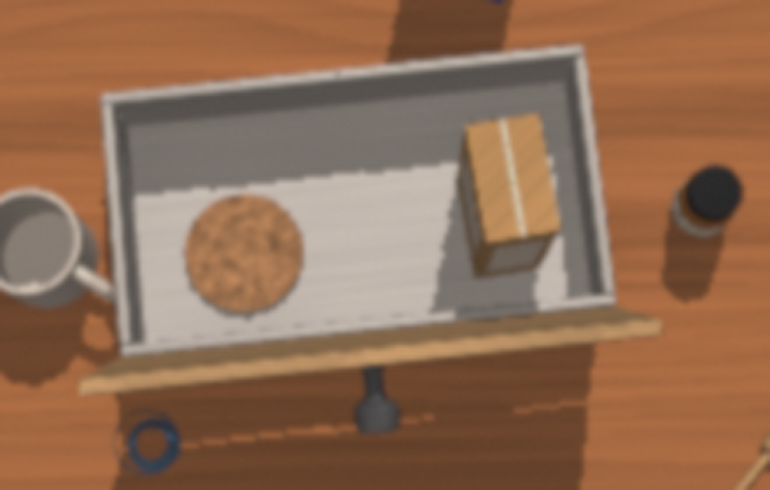

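The crop confirms it: the tan carton stands at the -y end, its top centre at about (503,-34,188), and the trivet lies at the other end. The lid leans towards the robot. I'll rise first, then cross over.

Call:
send_rows([
  [0,[0,0,0.5],[0,0,0]],
  [0,[0,0,0.6],[0,0,0]],
  [0,[0,0,0.5],[0,0,0]],
  [0,[0.3,0.5,0],[0,0,-0.15]],
  [0,[0.33,0.54,0],[0,0,-0.15]],
  [0,[0.33,0.54,0],[0,0,-0.15]],
  [0,[0.33,0.54,0],[0,0,-0.15]],
  [0,[0.33,0.54,0],[0,0,-0.15]],
])

```text
clock: 1.1
eef_pos: [287.2, -460.8, 344.0]
tool_rot: [-3.141, 0.0, 0.23]
force: [0.1, -0.4, 0.1]
width: 0.3
gripper_force: 0.0
```

Call:
send_rows([
  [0,[0.33,0.54,0],[0,0,-0.15]],
  [0,[0.33,0.54,0],[0,0,-0.15]],
  [0,[0.33,0.54,0],[0,0,-0.15]],
  [0,[0.33,0.54,0],[0,0,-0.15]],
  [0,[0.33,0.54,0],[0,0,-0.15]],
  [0,[0.33,0.54,0],[0,0,-0.15]],
  [0,[0.33,0.54,0],[0,0,-0.15]],
  [0,[0,0,0],[0,0,0]],
])

```text
clock: 2.1
eef_pos: [426.8, -232.2, 344.1]
tool_rot: [-3.14, -0.0, 0.145]
force: [-0.3, -0.4, -0.5]
width: 0.2
gripper_force: 0.0
```

Call:
send_rows([
  [0,[0.33,0.53,0],[0,0,-0.1]],
  [0,[0.33,0.53,0],[0,0,-0.1]],
  [0,[0.33,0.53,0],[0,0,-0.1]],
  [0,[0.33,0.43,0],[0,0,-0.1]],
  [0,[0,0,-0.6],[0,0,0]],
  [0,[0,0,-0.7],[0,0,0]],
  [0,[0,0,-0.7],[0,0,0]],
  [0,[0,0,0],[0,0,0]],
])

```text
clock: 3.1
eef_pos: [501.9, -114.8, 221.8]
tool_rot: [-3.14, 0.007, 0.103]
force: [0.0, 0.8, 0.1]
width: 0.2
gripper_force: 0.0
```

Run:
```python
from h import *
d=grab('side','side1'); cv2.imwrite('pics/c1.png',cv2.resize(d['img'][80:340,180:460],None,fx=2,fy=2)[:,:,::-1]); print(sensors.read_state()['eef_pos'])
```

```text
[ 503.64631091 -114.92529765  223.76675154]
```

View pics/c1.png

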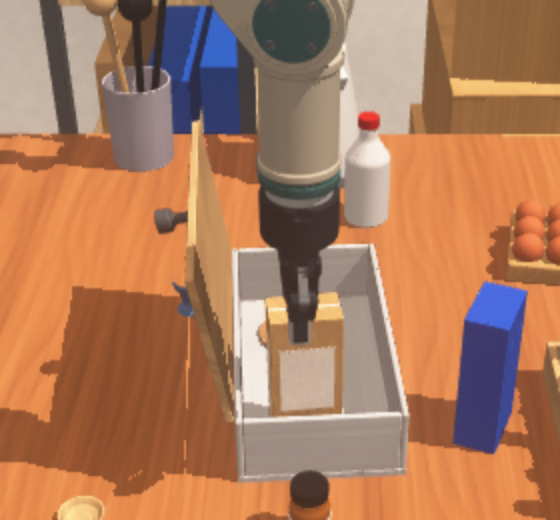

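The closed fingers (crop (298,330)) stand in front of the carton (crop (305,355)), in line with its middle and clear of the lid. I go down 48 mm, then push towards +y.

Call:
send_rows([
  [0,[0,0,-0.4],[0,0,0]],
  [0,[0,0,-0.4],[0,0,0]],
  [0,[0,0.15,0],[0,0,0]],
  [0,[0,0.2,0],[0,0,0]],
  [0,[0,0.15,0],[0,0,0]],
  [0,[-0.01,0.1,0],[0,0,0]],
  [0,[-0.01,0.1,0],[0,0,0]],
  [0,[0,0,0],[0,0,0]],
])

```text
clock: 4.15
eef_pos: [503.4, -71.8, 176.4]
tool_rot: [3.142, -0.0, 0.105]
force: [-0.0, -1.1, -0.3]
width: 0.2
gripper_force: 0.1
```

Call:
send_rows([
  [0,[-0.01,0.12,0],[0,0,0]],
  [0,[-0.01,0.12,0],[0,0,0]],
  [0,[-0.01,0.12,0],[0,0,0]],
  [0,[-0.01,0.12,0],[0,0,0]],
])

```text
clock: 4.65
eef_pos: [500.8, -42.7, 176.3]
tool_rot: [-3.141, 0.0, 0.104]
force: [0.6, 0.8, -0.6]
width: -0.0
gripper_force: 0.1
```

```bash
cat > m.py <<'E'
from h import *
import sys
d=grab('side',sys.argv[1]); cv2.imwrite(f'pics/c{sys.argv[1]}.png',cv2.resize(d['img'][80:340,180:460],None,fx=2,fy=2)[:,:,::-1])
hsv=cv2.cvtColor(d['img'],cv2.COLOR_RGB2HSV); w=cloud(d)
m=(w[...,0]>425)&(w[...,0]<585)&(w[...,1]>-105)&(w[...,1]<215)&(w[...,2]>15)&(hsv[...,1]>110)&(hsv[...,2]>90)
print(m.sum(),np.percentile(w[m],[1,50,99],axis=0).round())
s=sensors.read_state();print(s['eef_pos'].round(1),s['force'].round(1))
E
python3 m.py a1
```

```text
1177 [[427. -87.  49.]
 [498. -34. 147.]
 [543.  22. 306.]]
[500.7 -41.5 176.3] [ 0.1 -0.2  0.4]
```

Call:
send_rows([
  [0,[-0.01,0.12,0],[0,0,0]],
  [0,[-0.01,0.12,0],[0,0,0]],
  [0,[-0.01,0.12,0],[0,0,0]],
  [0,[-0.01,0.12,0],[0,0,0]],
  [0,[0,0,0],[0,0,0]],
  [0,[0,0,0],[0,0,0]],
])

```text
clock: 5.45
eef_pos: [498.5, -14.8, 176.3]
tool_rot: [3.141, -0.0, 0.104]
force: [-0.3, 0.0, 0.7]
width: 0.3
gripper_force: 0.0
```

```bash
python3 m.py a2
```

```text
1382 [[426. -84.  16.]
 [485.   4.  63.]
 [532. 159. 108.]]
[498.5 -14.9 176.3] [ 0.3 -0.4 -0.2]
```

View pics/ca2.png

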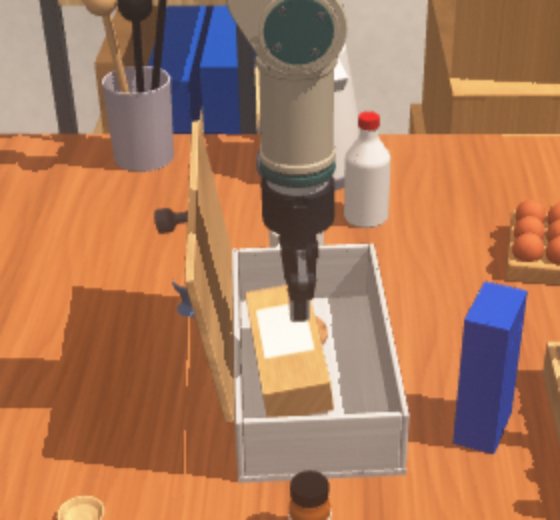

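The carton now lies along the bin (crop (290,350)), below the rim. Next I retreat up, tilt the tool back and reach over the lid's free edge.

Call:
send_rows([
  [0,[0,0,0.6],[0,0,0]],
  [0,[0,0,0.7],[0,0,0]],
  [0,[0,0,0.7],[0,0,0]],
  [0,[0,0,0.7],[0,0,0]],
  [0,[0,-0.1,0.7],[0,0,0]],
  [0,[-0.3,-0.1,0],[0,0.7,0]],
  [0,[-0.4,0,0],[0,0.7,0]],
  [0,[-0.4,0,0],[0,0.7,0]],
])

```text
clock: 6.5
eef_pos: [431.7, -27.1, 380.5]
tool_rot: [-3.122, 0.184, 0.104]
force: [-0.4, 0.3, 0.3]
width: 0.1
gripper_force: 0.0
```

Call:
send_rows([
  [0,[-0.4,0,0],[0,0.7,0]],
  [0,[-0.4,0,0],[0,0.7,0]],
  [0,[-0.4,0,0],[0,0.5,0]],
  [0,[-0.4,0,0],[0,0,0]],
  [0,[0,0,0],[0,0,0]],
  [0,[0,0,0],[0,0,0]],
])

```text
clock: 7.25
eef_pos: [337.1, -26.6, 380.5]
tool_rot: [-3.104, 0.346, 0.11]
force: [-0.2, -0.1, -0.3]
width: 0.2
gripper_force: 0.0
```

Call:
send_rows([
  [0,[0,0,-0.4],[0,0,0]],
  [0,[0,0,-0.5],[0,0,0]],
  [0,[0,0,-0.45],[0,0,0]],
  [0,[0,0,-0.4],[0,0,0]],
  [0,[0,0,0],[0,0,0]],
  [0,[0,0,0],[0,0,0]],
])

```text
clock: 8.0
eef_pos: [337.3, -26.6, 275.8]
tool_rot: [-3.104, 0.346, 0.11]
force: [0.4, 0.1, 0.2]
width: 0.0
gripper_force: 0.0
```

Run:
```python
from h import *
d=grab('side','b1'); cv2.imwrite('pics/cb1.png',cv2.resize(d['img'][40:300,140:420],None,fx=2,fy=2)[:,:,::-1])
```

```text
(no output)
```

View pics/cb1.png

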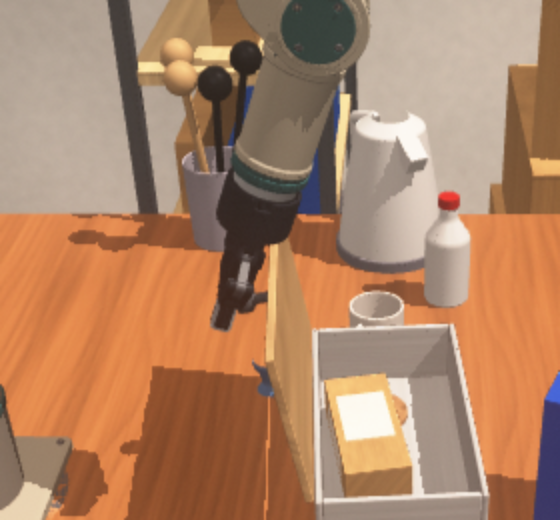

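Fingertips (crop (222,322)) are on the outside of the lid, clear of the knob (260,298), and the hand is above the edge. Pull gently in +x.

Call:
send_rows([
  [0,[0.15,0,0],[0,0,0]],
  [0,[0.15,0,0],[0,0,0]],
  [0,[0.15,0,0],[0,0,0]],
  [0,[0.15,0,0],[0,0,0]],
  [0,[0,0,0],[0,0,0]],
])

```text
clock: 8.68
eef_pos: [373.0, -26.5, 275.2]
tool_rot: [-3.104, 0.347, 0.11]
force: [0.2, -0.3, -0.4]
width: -0.2
gripper_force: 0.0
```

Call:
send_rows([
  [0,[0.15,0,0],[0,0,0]],
  [0,[0.15,0,0],[0,0,0]],
  [0,[0.15,0,0],[0,0,0]],
  [0,[0.15,0,0],[0,0,0]],
  [0,[0.15,0,0],[0,0,0]],
])

```text
clock: 9.3
eef_pos: [418.2, -26.4, 275.1]
tool_rot: [-3.104, 0.347, 0.111]
force: [-2.2, 1.6, 0.5]
width: 0.2
gripper_force: 0.9
```

Call:
send_rows([
  [0,[0.15,0,-0.02],[0,0,0]],
  [0,[0.15,0,-0.03],[0,0,0]],
  [0,[0.15,0,-0.04],[0,0,0]],
  [0,[0.15,0,-0.05],[0,0,0]],
  [0,[0.15,0,-0.06],[0,0,0]],
  [0,[0.15,0,-0.07],[0,0,0]],
  [0,[0.15,0,-0.08],[0,0,0]],
  [0,[0,0,0],[0,0,0]],
])

```text
clock: 10.3
eef_pos: [481.3, -26.7, 253.6]
tool_rot: [-3.104, 0.347, 0.11]
force: [0.3, 0.7, 0.4]
width: 0.0
gripper_force: 0.0
```

Run:
```python
from h import *
d=grab('side','b2'); cv2.imwrite('pics/cb2.png',cv2.resize(d['img'][60:320,180:460],None,fx=2,fy=2)[:,:,::-1])
```

```text
(no output)
```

View pics/cb2.png

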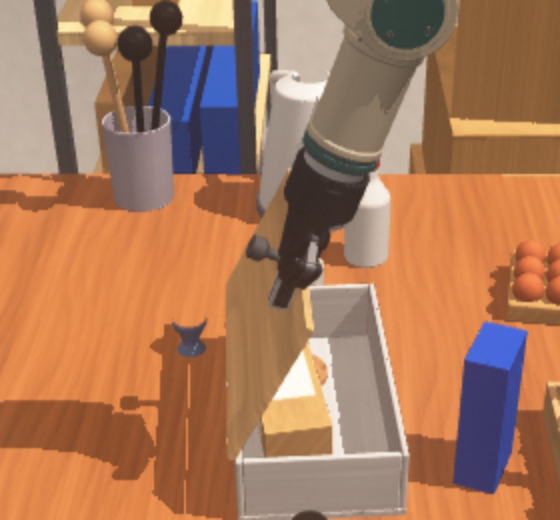

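The lid now leans over the bin (edge at about crop (310,250)), with the fingertips at (283,297) on its outer face. I follow its arc down.

Call:
send_rows([
  [0,[0.21,0,-0.11],[0,0,0]],
  [0,[0.22,0,-0.11],[0,0,0]],
  [0,[0.21,0,-0.16],[0,0,0]],
  [0,[0.21,0,-0.17],[0,0,0]],
  [0,[0.18,0,-0.21],[0,0,0]],
  [0,[0.17,0,-0.21],[0,0,0]],
  [0,[0,0,0],[0,0,0]],
])

```text
clock: 11.22
eef_pos: [552.7, -26.9, 194.6]
tool_rot: [-3.104, 0.348, 0.11]
force: [-0.1, -0.9, -0.3]
width: 0.0
gripper_force: 0.0
```

Call:
send_rows([
  [0,[0.13,0,-0.23],[0,0,0]],
  [0,[0.12,0,-0.24],[0,0,0]],
  [0,[0.07,0,-0.18],[0,0,0]],
  [0,[0.06,0,-0.19],[0,0,0]],
  [0,[0.02,0,-0.13],[0,0,0]],
  [0,[0.02,0,-0.14],[0,0,0]],
  [0,[0,0,0],[0,0,0]],
])

```text
clock: 12.1
eef_pos: [577.3, -26.8, 128.9]
tool_rot: [-3.104, 0.348, 0.11]
force: [-0.0, -0.1, 0.6]
width: 0.0
gripper_force: 0.0
```

Call:
send_rows([
  [0,[0,0,-0.07],[0,0,0]],
  [0,[0,0,-0.06],[0,0,0]],
  [0,[0,0,-0.03],[0,0,0]],
  [0,[0,0,0],[0,0,0]],
])

```text
clock: 12.6
eef_pos: [577.6, -26.6, 119.8]
tool_rot: [-3.104, 0.347, 0.11]
force: [-0.7, 1.4, 0.8]
width: 0.1
gripper_force: 0.0
```

Call:
send_rows([
  [0,[0,0,-0.03],[0,0,0]],
  [0,[0,0,0],[0,0,0]],
])

```text
clock: 12.85
eef_pos: [577.7, -26.6, 119.0]
tool_rot: [-3.104, 0.347, 0.11]
force: [0.2, 0.0, 6.5]
width: 0.1
gripper_force: 2.9
```

Call:
send_rows([
  [0,[0,0,-0.04],[0,0,0]],
  [0,[0,0,0],[0,0,0]],
])

```text
clock: 13.1
eef_pos: [577.7, -26.6, 118.6]
tool_rot: [-3.104, 0.347, 0.11]
force: [-1.5, 0.0, 16.9]
width: 0.0
gripper_force: 8.6
```

Call:
send_rows([
  [0,[0,0,0.4],[0,0,0]],
  [0,[0,0,0.7],[0,0,0]],
  [0,[0,0,0.7],[0,0,0]],
  [0,[0,-0.3,0.7],[0,-0.7,0]],
  [0,[-0.3,-0.6,0.4],[0,-0.7,0]],
  [0,[-0.3,-0.8,0],[0,-0.7,0]],
  [0,[-0.3,-0.8,0],[0,-0.7,0]],
  [0,[0,0,0],[0,0,0]],
])

```text
clock: 14.1
eef_pos: [520.4, -182.2, 290.5]
tool_rot: [-3.134, 0.106, 0.095]
force: [1.2, 0.8, -0.2]
width: 0.1
gripper_force: 0.0
```

Run:
```python
from h import *
d=grab('side','f'); cv2.imwrite('pics/cf.png',d['img'][:,:,::-1])
for n in('side','top'):
    d=get_image(n); w=cloud(d); x,y,z=np.moveaxis(w,-1,0)
    for a in(430,470,510,550,585):
        m=(abs(x-a)<10)&(y>-60)&(y<200)&(abs(y-57)>40)&(z<200); print(n,a,m.sum(),np.nanmedian(z[m]).round(1) if m.any() else 0)
```

```text
side 430 348 100.3
side 470 366 100.1
side 510 220 100.2
side 550 255 100.0
side 585 289 100.2
top 430 686 100.3
top 470 582 101.0
top 510 578 100.9
top 550 570 101.0
top 585 559 100.7
```

View pics/cf.png

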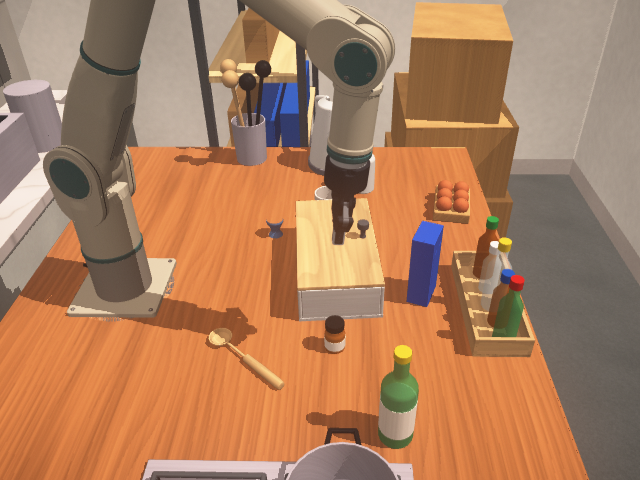

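The lid is level at 100 mm all over, which means shut: (338,255). The mug, spice, spoon, egg cup, oil and blue box look undisturbed, and the arm is clear.

```bash
python3 -c "
from cell import ctrl
print(ctrl.finish_job())"
```

```text
the job is handed in; nothing more can be done
None
```

The carton was tipped over and lies along the bin, the lid is fully shut (level at about 100 mm all over), the bystanders in view look undisturbed, and the job was handed in at about 14 s.

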